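# Stack the tote on the crate's swung-in bail arms

### The job

A small tote has been stowed standing on its end in the crate. Take it out and lay it down gently on its base on the sheet of pattern paper, without letting it fall over, and let go of it; swing both bail arms of the crate fully in over the opening; then take the tote again, carry it level over the crate and set it gently on top of the two bail bars, lengthwise along the crate, so that the grooves under its base drop over the bars and it sits level, centred across the crate and let go. Leave the other things on the bench where they are.

Things in the scene. Friction and masses are not known exactly. Their poses are not given: they have to be found in the camera images.
- crate: open grey sheet-steel crate, fixed to the bench (all sizes here in mm), 240 (x) x 150 (y) x 65 high, walls and floor 5 thick, with a swinging bail arm at each end. Origin: centre of its underside; x along its length, z up
- bail_left (a joint): hinge of the left bail arm, at the crate's +x end (rad): 0 = out, level, bar beyond the crate's end; 1.57 = straight up; 2.73 = fully in, at its stop, bar across the opening just over the side walls. Stiff (1.5 to 2 N at the bar), stays where left. Hinge line: along the crate's y at crate x = +105, z = 45 mm, 60 from the bar's axis
- bail_right (a joint): hinge of the right bail arm, at the crate's -x end (rad): 0 = out, level, bar beyond the crate's end; 1.57 = straight up; 2.73 = fully in, at its stop, bar across the opening just over the side walls. Stiff (1.5 to 2 N at the bar), stays where left. Hinge line: along the crate's y at crate x = -105, z = 45 mm, 60 from the bar's axis
- bail_left_bar (a point): middle of the left bail's bar, 8 thick round steel, 166 long along the crate's y; the legs run outside the side walls. Fully in, it lies at crate x = +50, its top 73 above the bench. The point's frame turns with the arm
- bail_right_bar (a point): middle of the right bail's bar, 8 thick round steel, 166 long along the crate's y; the legs run outside the side walls. Fully in, it lies at crate x = -50, its top 73 above the bench. The point's frame turns with the arm
- tote: loose grey open tote, about 0.4 kg, 170 long (x) x 110 wide (y), rim 46 above its underside, walls 4 thick. Origin: centre of its underside; z out of its opening. At the start it stands in the crate on its -x end, x axis up, base facing the crate's +x end
- tote_groove (a point): middle of the roof of one of two grooves across the underside, 14 wide, 6 deep, at tote x = +50 (this one) and -50; the skids they cut run from x = -80 to 80. They fit over the two swung-in bail bars, either way round. Seated, the tote's underside is 67 above the bench; with a skid standing on a bar it is up to 73
- tote_handle (a point): middle of the centre handle: a flat-sided steel bar across the tote's width, 12 thick (x), 14 high (z), 90 long (y), centre 63 above the underside, open space beneath; the tote balances under it
- tote_end_bar (a point): middle of a round steel bar, 10 thick, along y (74 clear between its brackets), 32 outside the tote's +x end wall, at tote x = 117, z = 36. It points up at the start; the tote can turn about it in a light grip (20 to 25 N)
- paper_sheet: brown pattern paper, flat on the bench, 220 (x) x 300 (y), 1 thick, cannot be pushed. Origin: its centre
- tin: bystander: open shallow brass tin, 76 across, 35 high, mm; origin on its underside
- hammer: bystander: hammer 260 long, lying, mm; origin on its underside
- wrench: bystander: wrench 180 long, lying, mm; origin on its underside
- jar: bystander: amber jar, 60 across, 85 high, standing, mm; origin on its underside
- steel_block: bystander: dark steel block 50 x 35 x 30 high, mm; origin on its underside
- screwdriver: bystander: screwdriver 200 long, lying, mm; origin on its underside
- wood_offcut: bystander: pale wood offcut 90 x 50 x 30 high, mm; origin on its underside

How it is judged:
On the way, in this order (a step that is already met when the one before it is completed fails the run):
1. the tote lies flat on its base on the paper (its origin within 110 mm of the paper's centre), let go (angle between tote's own z axis and vertical below 0.06 rad and height (world z) of tote below 0.006 m and horizontal distance between tote and paper_sheet below 0.11 m and contact force between the fingers and tote below 0.2 N), for 0.3 s.
2. both bail arms are fully in (above 2.62 rad) while the tote still lies on the paper (value of joint each of bail_left, bail_right above 2.62 rad and angle between tote's own z axis and vertical below 0.06 rad and height (world z) of tote below 0.006 m and horizontal distance between tote and paper_sheet below 0.11 m), for 0.2 s.
3. the tote is carried level over the crate, clear of the bails (height (world z) of tote above 0.08 m and angle between tote's own z axis and vertical below 0.25 rad and horizontal distance between tote and crate below 0.06 m), for 0.1 s.
At the end, for the whole second after the job is handed in: Both bails in (above 2.62 rad); the tote let go, at rest on their bars, along the crate (0.12 rad, either way round), level (0.05 rad), within 8 mm of the crate's centre lengthwise and 25 mm crosswise, its underside 62 to 70.5 mm above the crate's (bars in the grooves) (value of joint each of bail_left, bail_right above 2.62 rad and x of tote in the frame of crate between -0.008 and 0.008 m and y of tote in the frame of crate between -0.025 and 0.025 m and z of tote in the frame of crate between 0.062 and 0.0705 m and angle between tote's own z axis and vertical below 0.05 rad and angle between the x axis of tote and the x axis of crate, either way round below 0.12 rad and linear speed of tote below 0.02 m/s and contact force between the fingers and tote below 0.2 N); the robot touches nothing.
It fails at once if the tote falls over or is dropped so that it turns faster than 5 rad/s (angular speed of tote above 5 rad/s).
It fails at once if the tote meets the crate or its bails with more than 80 N (dropped or rammed) (contact force between tote and crate above 80 N).
It fails at once if one of the bystanders is pushed aside by more than 40 mm (distance of any of tin, hammer, wrench, jar, steel_block, screwdriver, wood_offcut from where it was at the start of the episode above 0.04 m).
It also fails if it takes over 72 s, if anything falls off the work surface, if the arm or the gripper's body presses on something with over 40 N, if the wrist force passes 120 N, or if a joint passes its speed limit or range.

### The arm

A 6-joint arm with a two-finger parallel gripper is mounted at the origin on the work surface. World frame = base frame: x ahead of the robot, y to its left, z up, the work surface at z = 0. Lengths are in m, angles in rad, forces in N, time in s.
With the tool pointing down it reaches from about 0.35 to 0.775 m from the base axis. Payload 5.5 kg.
Tool frame: the origin (TCP) lies between the finger pads; the fingertips stand 22 mm ahead of it and the grasp point (between the pads) lies 3 mm ahead of it; z points along the fingers, y is the line along which they close (so a half turn about z gives the same grasp; the last joint's range is limited). The gripper opens to 85 mm and grips with 20 to 120 N. Pads are 22 mm wide; open, the fingers measure 114 mm over their backs; the gripper's body (76 mm by 85 mm) begins 54 mm behind the grasp point. The pads swing forward as they close: fully open they stand 13 mm farther back than shut.
Start: joints at [-1.343, 0.313, 0.046, 1.304, 0, 1.431], TCP at [0.207, -0.537, 0.253] pointing down, gripper open.
Joint ranges: [-2.76, 2.76], [-0.86, 1.69], [-1.03, 1.26], [-2.2, 2.34], [-1.47, 1.5], [-3.14, 3.14]. Speed limits (rad/s): [2.57, 2.57, 3.14, 3.14, 3.14, 3.14].

### API

Orientations are given as a unit quaternion [w, x, y, z].
In Python, from workcell import env gives the robot as it stands.
- The arm moves only by the tool nudge_tcp, called after "Call:" as name(argument=value, ...) on one line, values as JSON. Schema: {"type":"object","properties":{"deltas":{"type":"array","items":{"type":"number"},"minItems":6,"maxItems":48},"aperture":{"type":"number"},"grip_n":{"type":"number"},"only":{"type":"string"},"quiet":{"type":"boolean"},"lines":{"type":"string"}},"required":["deltas"],"additionalProperties":false}. deltas is one flat list of numbers that holds 1 to 8 rows one after another, with no inner brackets; each row has 6 numbers: dx, dy, dz in units of 100 mm, then a rotation vector rx, ry, rz in rad; each row is the pose to reach, as a shift and turn from the pose commanded when the call began, along the tool's axes at that moment; what a row does not reach only later rows make up. A row lasts 1/8 s, in which the tool goes at most 0.0625 m and 0.188 rad, less where a joint would pass 70% of its speed; a pose out of reach is approached as far as the arm can. aperture is the finger opening in m, set as the call begins (left out keeps the last). The fingers move at their own pace and stop on an object; grip_n is the grip in N (left out, the last holds). Time passes only in rows, so rows that do not move let the fingers close. The tool returns the time, the measured TCP pose, the force, the opening and the grip force at its end. only (a regular expression) keeps the lines of the reply that match it, lines (a string "A,B") keeps lines A to B, and quiet returns only ok. Input that does not fit is refused with a message, and nothing moves.
- env.get_state(): the state, without advancing time (a new reading comes with each control period).
- env.read_camera(name): name is "side" or "top" or "wrist"; returns a dict with "image" (384x512x3 uint8, red, green, blue), "K" (3x3 intrinsics, pixels), "R" (3x3) and "t" (3): a world point X has camera coordinates R X + t. Camera axes: x right, y down, z forward; pixel columns grow to the right and rows downward; lengths in m; the calibration is good to about 2 mm. A picture is of the moment at which its call begins. There is no depth.
- env.hand_in(): hands the job in; it is judged then, once.
The state is a dict: "clock": time; "joint_pos": joint angles; "qvel": joint speeds; "tau": joint torques, N m; "tcp_pos": TCP position; "orientation": TCP orientation; "wrist_force": force on the tool from outside, world axes, zero at the start; "ft_torque": the same for the moment, N m; "finger_gap": finger opening in m; "grip_force": force on a finger pad.
Only numpy, scipy, OpenCV 4.12 (cv2) and the standard library are available. Lean on these libraries where they do the work, as an engineer would, in place of code of your own. Each camera call takes 0.05 s, during which the arm holds its last target. There are 200 camera calls.

## Working session

There is one attempt and no reset: what is moved stays moved. The work goes in short steps, Python scripts to look and compute and a tool call to move; the robot and the scene stay as the last step left them, time stands still between calls to the robot, and variables do not carry over. Pictures are saved under pics/ and viewed, at most 10 in all, crops included, and the job is handed in when it is done.

```bash
ls; mkdir -p pics; python3 - <<'E'
from workcell import env
import cv2,numpy as np
for n in ("side","top"):
    c=env.read_camera(n); cv2.imwrite(f"pics/{n}0.png",cv2.resize(c["image"][:,:,::-1],(800,600),interpolation=cv2.INTER_CUBIC))
    print(n,np.round(c["K"],1).tolist(),np.round(c["R"],3).tolist(),np.round(c["t"],3).tolist())
s=env.get_state(); print(s)
E
```

```text
pics
workcell.py
side [[359.5, 0.0, 259.8], [0.0, 359.5, 194.5], [0.0, 0.0, 1.0]] [[-0.902, -0.432, -0.005], [-0.279, 0.591, -0.757], [0.33, -0.681, -0.654]] [0.451, 0.288, 0.769]
top [[435.6, 0.0, 262.2], [0.0, 435.6, 182.6], [0.0, 0.0, 1.0]] [[0.02, -1.0, 0.006], [-0.997, -0.021, -0.071], [0.071, -0.004, -0.997]] [-0.047, 0.545, 1.242]
{'clock': 0.1, 'joint_pos': array([-1.34260044e+00,  3.13953788e-01,  4.50805569e-02,  1.30359015e+00,
        3.50405135e-05,  1.43119291e+00]), 'qvel': array([-0.00014238, -0.00276934,  0.00237476,  0.00033931,  0.00106584,
       -0.00153586]), 'tau': array([ 1.75563633e-03, -4.81727135e+01,  2.99242473e+01,  1.28088307e-02,
       -1.45565773e-04,  2.13517438e-06]), 'tcp_pos': array([ 0.20665124, -0.53613293,  0.25247688]), 'orientation': array([-8.33486402e-04,  9.83137721e-01,  1.82864775e-01, -1.94070233e-05]), 'wrist_force': array([-0.81087167,  0.03691548,  0.36522567]), 'ft_torque': array([ 0.03393021, -0.0319109 , -0.01511997]), 'grip_force': 0.0, 'finger_gap': 0.08524741268309463}
```
View pics/side0.png

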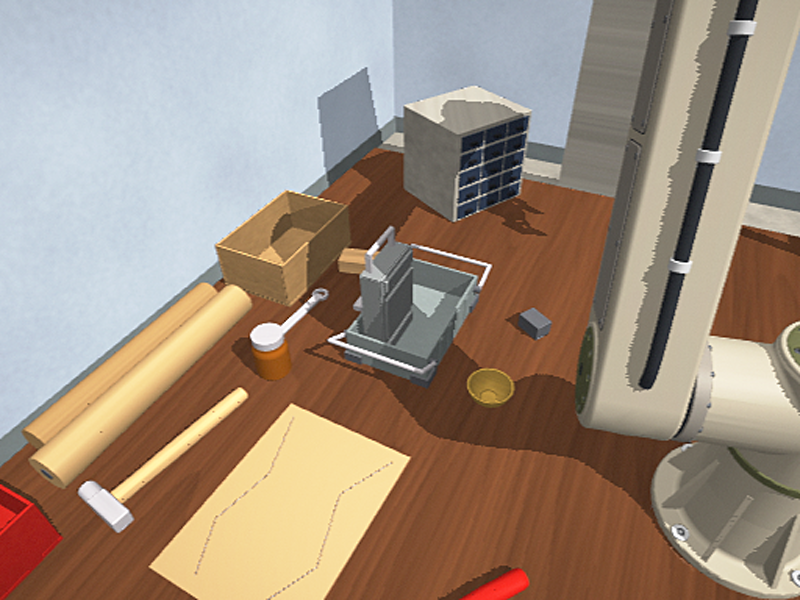

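View pics/top0.png

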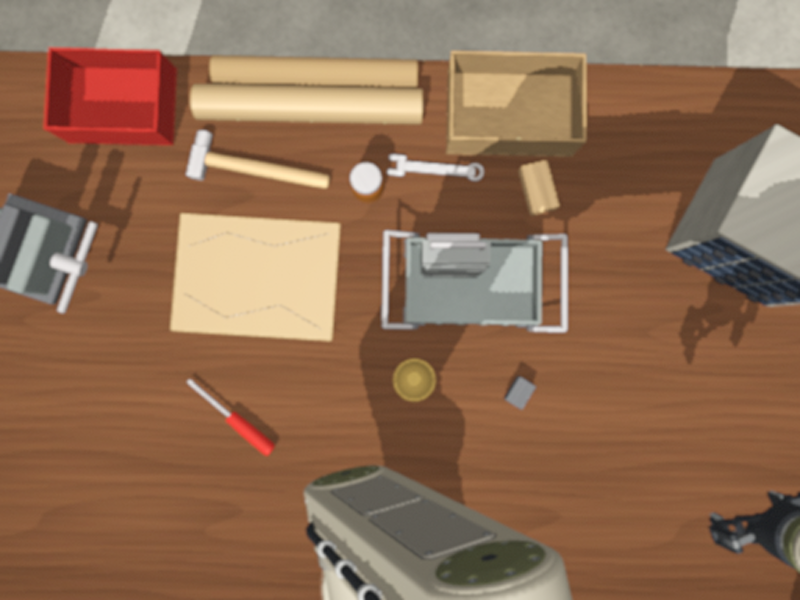

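The top view shows the crate at about (473,282), lying along world y, with its two bails out. The paper is at about (257,277). The tote stands near the +x side of the crate, and its end bar is near (453,238). I'll zoom in to get the tote's orientation.

```bash
python3 - <<'E'
from workcell import env
import cv2,numpy as np
t=env.read_camera("top")["image"]; s=env.read_camera("side")["image"]
a=cv2.resize(t[138:223,235:375],(798,485),interpolation=cv2.INTER_CUBIC) # 5.7
b=cv2.resize(s[140:250,200:325],(625,550),interpolation=cv2.INTER_CUBIC) # 5
cv2.imwrite("pics/tz.png",a[:,:,::-1]); cv2.imwrite("pics/sz.png",b[:,:,::-1])
E
```

View pics/tz.png

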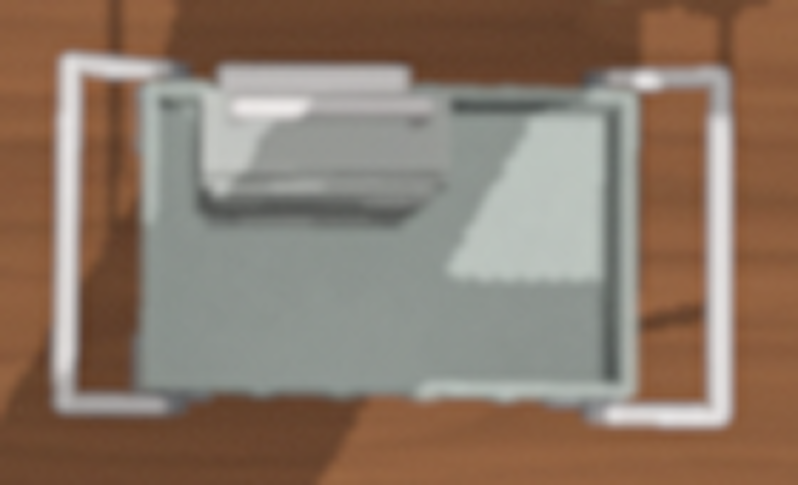

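View pics/sz.png

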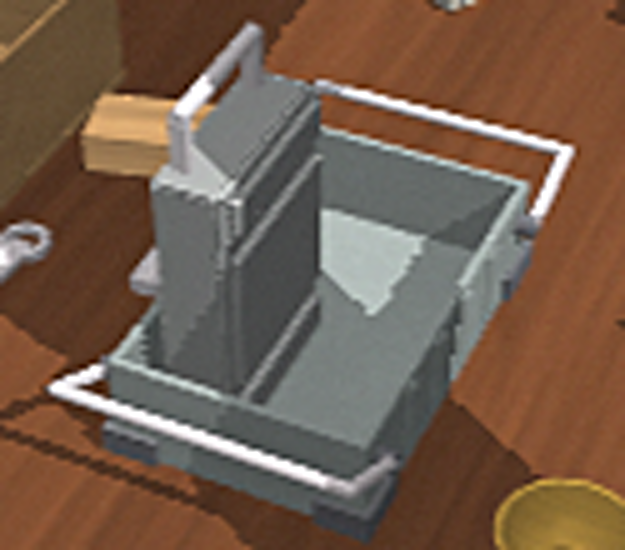

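The side crop shows that the tote's grooved base faces the robot (world -x) and its opening faces +x. The end bar runs along world y, from crop (180,108) to (252,35). The bails lie level at both ends. I'll triangulate these points.

```bash
cat > h.py <<'E'
import numpy as np, cv2, pickle, os
from workcell import env
def cam(n):
    c=env.read_camera(n); return c
def ray(c,p):
    d=c["R"].T@np.linalg.solve(c["K"],[p[0],p[1],1]); return -c["R"].T@c["t"],d
def tri(c1,p1,c2,p2):
    A=[];b=[]
    for c,p in((c1,p1),(c2,p2)):
        o,d=ray(c,p); d=d/np.linalg.norm(d); M=np.eye(3)-np.outer(d,d); A.append(M); b.append(M@o)
    A=np.vstack(A);b=np.hstack(b); x=np.linalg.lstsq(A,b,rcond=None)[0]
    return np.round(x,4), np.round(np.linalg.norm(A@x-b)*1000,1)
def plane(c,p,z):
    o,d=ray(c,p); return np.round(o+d*(z-o[2])/d[2],4)
def un(p,s,off): return ((p[0]+.5)/s-.5+off[0],(p[1]+.5)/s-.5+off[1])
E
python3 - <<'E'
from h import *
T=cam("top");S=cam("side")
t=lambda u,v:un((u,v),5.7,(235,138)); s=lambda u,v:un((u,v),5,(200,140))
for n,a,b in [("endbar mid",(332,107),(216,71)),("bar far",(432,107),(252,35)),("bar near",(232,107),(180,108)),
 ("Lbail robot",(66,405),(345,487)),("Lbail out",(70,60),(57,388)),("Rbail rob",(720,418),(570,150)),("Rbail out",(718,75),(320,88)),
 ("rim NR",(632,398),(523,185)),("rim left rob",(138,392),(365,448)),("rim left out",(145,85),(108,362))]:
    print(n,*tri(T,t(*a),S,s(*b)))
print("bails z.045:",[plane(T,t(*p),.045).tolist() for p in[(66,405),(70,60),(720,418),(718,75)]])
print("rim z.065:",[plane(T,t(*p),.065).tolist() for p in[(138,392),(145,85),(637,90),(632,398)]])
print("bar z.207:",[plane(T,t(*p),.207).tolist() for p in[(232,107),(432,107)]])
pp=[plane(T,un(p,1.5625,(0,0)),.001) for p in[(181,213),(340,222),(332,340),(171,330)]]
print("paper",pp,np.mean(pp,0))
E
```

```text
endbar mid [ 0.5983 -0.1089  0.2099] 0.1
bar far [ 0.6001 -0.1527  0.2049] 0.2
bar near [ 0.596  -0.0657  0.2158] 1.1
Lbail robot [0.4702 0.0081 0.0775] 2.3
Lbail out [0.6356 0.0088 0.076 ] 1.7
Rbail rob [ 0.4682 -0.3116  0.0644] 1.1
Rbail out [ 0.6369 -0.3112  0.0606] 2.1
rim NR [ 0.4796 -0.2677  0.0646] 2.6
rim left rob [ 0.4763 -0.0269  0.0689] 0.8
rim left out [ 0.6263 -0.0275  0.0668] 0.3
bails z.045: [[0.4691, 0.0085, 0.045], [0.6414, 0.0104, 0.045], [0.4692, -0.3159, 0.045], [0.6406, -0.3142, 0.045]]
rim z.065: [[0.4759, -0.0271, 0.065], [0.6267, -0.0274, 0.065], [0.6293, -0.2697, 0.065], [0.4778, -0.2682, 0.065]]
bar z.207: [[0.5979, -0.0656, 0.207], [0.5997, -0.1525, 0.207]]
paper [array([0.6755, 0.4001, 0.001 ]), array([0.6647, 0.0993, 0.001 ]), array([0.4419, 0.1081, 0.001 ]), array([0.4545, 0.409 , 0.001 ])] [0.55915  0.254125 0.001   ]
```

Units first: shifts go in units of 100 mm. So 0.35 m is 3.5, 0.4 m is 4.

```bash
cat >> h.py <<'E'
from scipy.spatial.transform import Rotation as Ro
def go(x,y,z,yaw=None):
    s=env.get_state(); q=s["orientation"]; R=Ro.from_quat([q[1],q[2],q[3],q[0]])
    d=R.inv().apply(np.array([x,y,z])-s["tcp_pos"]); r=np.zeros(3)
    if yaw is not None:
        g=Ro.from_matrix(np.array([[np.cos(yaw),np.sin(yaw),0],[np.sin(yaw),-np.cos(yaw),0],[0,0,-1]]))
        r=(R.inv()*g).as_rotvec()
    print("t%.1f"%s["clock"],"tcp",np.round(s["tcp_pos"],4),"F",np.round(s["wrist_force"],1),"gap %.3f grip %.1f"%(s["finger_gap"],s["grip_force"]),"->",np.round(d,4),np.round(r,3))
E
```

Call:
nudge_tcp(deltas=[0.3,-0.15,-0.5,0,0,0,0.8,-0.4,-1,0,0,-0.15,1.3,-0.65,-1,0,0,-0.3,1.9,-0.9,-1,0,0,-0.45,2.5,-1.2,-1,0,0,-0.6,3,-1.5,-1,0,0,-0.75,3.5,-1.75,-1,0,0,-0.9,4,-2,-1,0,0,-1.05], aperture=0.06, grip_n=22)

```text
clock: 1.3
tcp_pos: [0.5092, -0.2042, 0.3535]
orientation: [0.0, 0.757, 0.653, 0.0]
wrist_force: [0.6, -0.2, -0.1]
finger_gap: 0.0598
grip_force: 0.0
```

Call:
nudge_tcp(deltas=[0,0,0,0,0,0])

```text
clock: 1.42
tcp_pos: [0.51, -0.203, 0.3529]
orientation: [-0.0, 0.757, 0.653, 0.0]
wrist_force: [0.1, 0.2, -0.4]
finger_gap: 0.0599
grip_force: 0.0
```

```bash
python3 -c "
from h import *
go(.5988,-.109,.35,1.58)"
```

```text
t1.4 tcp [ 0.51   -0.203   0.3529] F [ 0.1  0.2 -0.4] gap 0.060 grip 0.0 -> [0.106  0.0742 0.003 ] [-0.    -0.001 -0.156]
```

Call:
nudge_tcp(deltas=[0.35,0.25,0,0,0,-0.05,0.7,0.5,0,0,0,-0.1,1.06,0.74,0,0,0,-0.156,1.06,0.74,0,0,0,-0.156,1.06,0.74,0.5,0,0,-0.156,1.06,0.74,1,0,0,-0.156,1.06,0.74,1.2,0,0,-0.156,1.06,0.74,1.2,0,0,-0.156])

```text
clock: 2.42
tcp_pos: [0.5953, -0.1138, 0.2315]
orientation: [-0.002, 0.707, 0.707, -0.001]
wrist_force: [-0.3, -0.3, 0.8]
finger_gap: 0.0601
grip_force: 0.0
```

```bash
python3 -c "
from h import *
go(.5988,-.109,.211,1.58)
c=cam('wrist'); cv2.imwrite('pics/w1.png',c['image'][:,:,::-1])"
```

```text
t2.4 tcp [ 0.5953 -0.1138  0.2315] F [-0.3 -0.3  0.8] gap 0.060 grip 0.0 -> [0.0048 0.0036 0.0205] [-0.004 -0.001 -0.009]
```

View pics/w1.png

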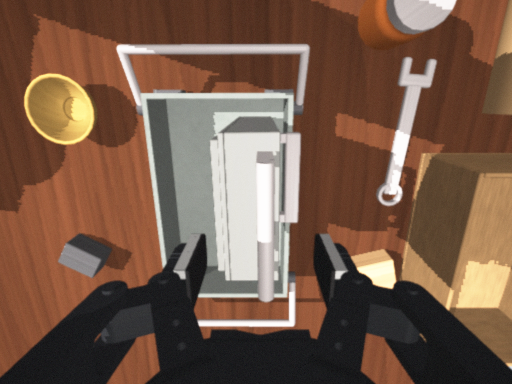

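The wrist view shows the end bar (column ~265, rows 152–300) centred between the fingers at columns 205 and 320. I'll go down, close lightly and lift.

Call:
nudge_tcp(deltas=[0.05,0.03,0.1,0,0,0,0.05,0.03,0.2,0,0,0,0.05,0.03,0.2,0,0,0])

```text
clock: 2.85
tcp_pos: [0.6, -0.1074, 0.2125]
orientation: [-0.001, 0.706, 0.708, -0.0]
wrist_force: [0.1, 0.0, 0.8]
finger_gap: 0.0598
grip_force: 0.0
```

Call:
nudge_tcp(deltas=[0,0,0,0,0,0,0,0,0,0,0,0,0,0,0,0,0,0,0,0,0,0,0,0,0,0,0,0,0,0,0,0,0,0,0,0], aperture=0.004, grip_n=25)

```text
clock: 3.6
tcp_pos: [0.6005, -0.1077, 0.2137]
orientation: [0.0, 0.706, 0.708, 0.0]
wrist_force: [-0.4, -0.2, 2.7]
finger_gap: 0.0087
grip_force: 24.5
```

Call:
nudge_tcp(deltas=[0,0,-0.03,0,0,0,0,0,-0.08,0,0,0,0,0,-0.15,0,0,0,0,0,-0.25,0,0,0,0,0,-0.35,0,0,0,0,0,-0.45,0,0,0,0,0,-0.55,0,0,0,0,0,-0.65,0,0,0])

```text
clock: 4.6
tcp_pos: [0.6004, -0.1076, 0.2791]
orientation: [0.0, 0.706, 0.708, 0.0]
wrist_force: [-0.7, -0.1, -4.4]
finger_gap: 0.0089
grip_force: 24.3
```

Call:
nudge_tcp(deltas=[0,0,-0.1,0,0,0,0,0,-0.22,0,0,0,0,0,-0.35,0,0,0,0,0,-0.45,0,0,0,0.05,0,-0.48,0,0,0,0.15,0,-0.48,0,0,0,0.3,0,-0.48,0,0,0,0.5,0,-0.48,0,0,0])

```text
clock: 5.6
tcp_pos: [0.5999, -0.0563, 0.3258]
orientation: [-0.0, 0.706, 0.708, -0.0]
wrist_force: [-0.0, -0.4, -4.1]
finger_gap: 0.009
grip_force: 24.3
```

Call:
nudge_tcp(deltas=[0.25,0,0,0,0,0,0.5,0,0,0,0,0,0.8,0,0,0,0,0,1.1,0.03,0,0,0,0,1.4,0.08,0,0,0,0,1.7,0.13,0,0,0,0,2,0.2,0,0,0,0,2.3,0.28,0,0,0,0])

```text
clock: 6.6
tcp_pos: [0.6269, 0.1749, 0.3262]
orientation: [-0.0, 0.706, 0.709, -0.0]
wrist_force: [1.2, 0.1, -4.5]
finger_gap: 0.009
grip_force: 24.3
```

Call:
nudge_tcp(deltas=[0.25,0.08,0,0,0,0,0.45,0.16,0,0,0,0,0.57,0.22,0,0,0,0,0.62,0.27,0,0,0,0,0.62,0.28,0,0,0,0,0.62,0.28,0,0,0,0])

```text
clock: 7.35
tcp_pos: [0.6552, 0.2342, 0.3262]
orientation: [0.0, 0.706, 0.708, -0.0]
wrist_force: [-0.7, 0.4, -4.4]
finger_gap: 0.0089
grip_force: 24.4
```

```bash
python3 -c "
from h import *
go(.656,.235,.32,1.571)
c=cam('side'); cv2.imwrite('pics/s2.png',c['image'][:,:,::-1])"
```

```text
t7.3 tcp [0.6552 0.2342 0.3262] F [-0.7  0.4 -4.4] gap 0.009 grip 24.4 -> [0.0008 0.0008 0.0062] [-0.     0.     0.002]
```

View pics/s2.png

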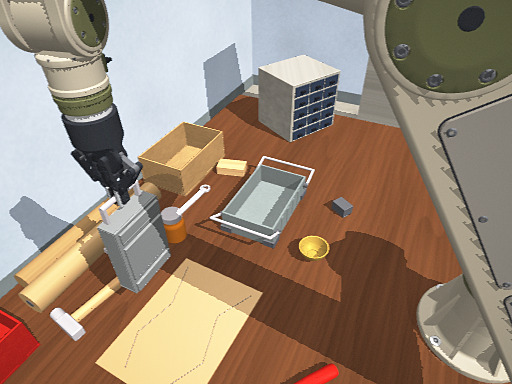

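The tote hangs upright over the paper, with its lower edge at about (135,288). I'll firm the grip, tilt it back 0.35 rad in the air and lower it so the base edge touches first.

Call:
nudge_tcp(deltas=[0,0,0,0,0,0,0,-0.05,0,0,0,0,0,-0.15,0.1,-0.05,0,0,0,-0.27,0.25,-0.12,0,0,0,-0.4,0.45,-0.2,0,0,0,-0.52,0.65,-0.28,0,0,0,-0.6,0.8,-0.34,0,0,0,-0.6,0.9,-0.35,0,0], aperture=0.004, grip_n=60)

```text
clock: 8.4
tcp_pos: [0.5916, 0.2339, 0.2347]
orientation: [0.122, 0.695, 0.698, 0.122]
wrist_force: [0.5, -1.0, -3.9]
finger_gap: 0.0078
grip_force: 58.7
```

Call:
nudge_tcp(deltas=[0,0,0,0,0,0,0,0,0,0,0,0])

```text
clock: 8.65
tcp_pos: [0.5956, 0.2343, 0.237]
orientation: [0.123, 0.695, 0.697, 0.124]
wrist_force: [0.4, 0.0, -3.6]
finger_gap: 0.0077
grip_force: 58.7
```

```bash
python3 -c "
from h import *
go(.595,.235,.20)
c=cam('side'); cv2.imwrite('pics/s3.png',c['image'][130:384,0:300,::-1])"
```

```text
t8.7 tcp [0.5956 0.2343 0.237 ] F [ 0.4  0.  -3.6] gap 0.008 grip 58.7 -> [ 0.0007 -0.0132  0.0346] [0. 0. 0.]
```

View pics/s3.png

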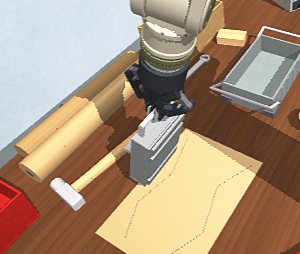

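The tote has tilted together with the tool, base toward the robot. I'll lower it until the edge touches.

Call:
nudge_tcp(deltas=[0,-0.03,0.07,0,0,0,0,-0.05,0.14,0,0,0,0,-0.07,0.2,0,0,0,0,-0.09,0.24,0,0,0,0,-0.09,0.24,0,0,0])

```text
clock: 9.32
tcp_pos: [0.5947, 0.2342, 0.2098]
orientation: [0.123, 0.695, 0.697, 0.123]
wrist_force: [0.7, -0.4, -4.5]
finger_gap: 0.0078
grip_force: 58.7
```

Call:
nudge_tcp(deltas=[0,-0.007,0.02,0,0,0,0,-0.013,0.04,0,0,0,0,-0.013,0.04,0,0,0])

```text
clock: 9.7
tcp_pos: [0.5959, 0.2345, 0.2074]
orientation: [0.123, 0.695, 0.697, 0.124]
wrist_force: [-1.2, 0.4, -0.6]
finger_gap: 0.0078
grip_force: 59.1
```

Call:
nudge_tcp(deltas=[0,-0.007,0.02,0,0,0,0,-0.013,0.04,0,0,0,0,-0.013,0.04,0,0,0])

```text
clock: 10.07
tcp_pos: [0.5988, 0.235, 0.2077]
orientation: [0.126, 0.695, 0.696, 0.128]
wrist_force: [-3.5, -1.1, 12.9]
finger_gap: 0.0075
grip_force: 60.5
```

Call:
nudge_tcp(deltas=[0,0,0,0,0,0,0,-0.1,-0.03,0,0,0,0,-0.2,-0.05,0,0,0,0,-0.3,-0.05,0,0,0,0,-0.4,-0.05,0,0,0,0,-0.5,-0.04,0,0,0,0,-0.6,-0.03,0,0,0,0,-0.6,-0.03,0,0,0], aperture=0.004, grip_n=22)

```text
clock: 11.08
tcp_pos: [0.5382, 0.2348, 0.1871]
orientation: [0.124, 0.695, 0.697, 0.125]
wrist_force: [-8.3, 0.1, 12.4]
finger_gap: 0.0077
grip_force: 62.3
```

```bash
python3 -c "
from h import *
go(.595-.0574,.235,.2077-.0211)
c=cam('side'); cv2.imwrite('pics/s4.png',c['image'][130:384,0:300,::-1])"
```

```text
t11.1 tcp [0.5382 0.2348 0.1871] F [-8.3  0.1 12.4] gap 0.008 grip 62.3 -> [ 0.0002 -0.0008  0.0003] [0. 0. 0.]
```

View pics/s4.png

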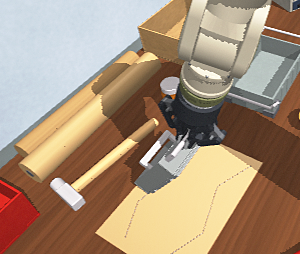

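The tote has turned in the grip to about 0.65 rad, with its edge on the paper. I'll continue the arc.

Call:
nudge_tcp(deltas=[0,-0.1,0.01,0,0,0,0,-0.2,0.035,0,0,0,0,-0.3,0.06,0,0,0,0,-0.39,0.09,0,0,0,0,-0.49,0.12,0,0,0,0,-0.58,0.16,0,0,0,0,-0.67,0.205,0,0,0], aperture=0.008, grip_n=22)

```text
clock: 12.0
tcp_pos: [0.481, 0.2345, 0.143]
orientation: [0.123, 0.695, 0.698, 0.124]
wrist_force: [-9.4, 0.4, 9.3]
finger_gap: 0.0081
grip_force: 48.5
```

```bash
python3 -c "
from h import *
go(.595-.1061,.235,.2077-.0561)"
```

```text
t12.0 tcp [0.481  0.2345 0.143 ] F [-9.4  0.4  9.3] gap 0.008 grip 48.5 -> [ 0.0005  0.0104 -0.0053] [0. 0. 0.]
```

Call:
nudge_tcp(deltas=[0,-0.08,0.045,0,0,0,0,-0.17,0.095,0,0,0,0,-0.25,0.155,0,0,0,0,-0.33,0.215,0,0,0,0,-0.41,0.275,0,0,0,0,-0.48,0.345,0,0,0,0,-0.55,0.42,0,0,0], aperture=0.0088, grip_n=22)

```text
clock: 12.88
tcp_pos: [0.4444, 0.2338, 0.0831]
orientation: [0.123, 0.695, 0.697, 0.123]
wrist_force: [-3.8, 0.3, 0.0]
finger_gap: 0.0088
grip_force: 26.6
```

```bash
python3 -c "
from h import *
go(.595-.1548,.235,.2077-.131)"
```

```text
t12.9 tcp [0.4444 0.2338 0.0831] F [-3.8  0.3  0. ] gap 0.009 grip 26.6 -> [ 0.0012 -0.0062  0.0046] [0. 0. 0.]
```

Call:
nudge_tcp(deltas=[0,-0.06,0.07,0,0,0,0,-0.11,0.135,0,0,0,0,-0.16,0.2,0,0,0,0,-0.2,0.255,0,0,0,0,-0.23,0.295,0,0,0,0,-0.24,0.315,0,0,0,0,-0.24,0.315,0,0,0])

```text
clock: 13.75
tcp_pos: [0.4332, 0.2339, 0.046]
orientation: [0.123, 0.695, 0.697, 0.123]
wrist_force: [-0.7, 0.5, -0.3]
finger_gap: 0.009
grip_force: 26.7
```

```bash
python3 -c "
from h import *
go(.595-.1638,.235,.2077-.164)
c=cam('side'); cv2.imwrite('pics/s5.png',c['image'][180:384,20:300,::-1])"
```

```text
t13.8 tcp [0.4332 0.2339 0.046 ] F [-0.7  0.5 -0.3] gap 0.009 grip 26.7 -> [ 0.0012 -0.0027  0.0015] [0. 0. 0.]
```

View pics/s5.png

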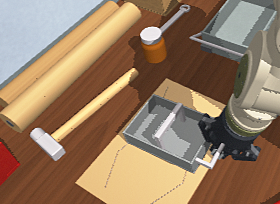

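The tote lies practically flat on the paper, with the end bar in the fingers. I'll ease down 2 mm, release gently and lift away.

Call:
nudge_tcp(deltas=[0,-0.01,0.015,0,0,0,0,-0.01,0.025,0,0,0,0,-0.01,0.025,0,0,0])

```text
clock: 14.18
tcp_pos: [0.4327, 0.2338, 0.0432]
orientation: [0.123, 0.695, 0.697, 0.123]
wrist_force: [-1.7, 0.4, -0.4]
finger_gap: 0.0093
grip_force: 26.8
```

Call:
nudge_tcp(deltas=[0,0,0,0,0,0,0,0,0,0,0,0,0,0,0,0,0,0,0,0,0,0,0,0], aperture=0.028)

```text
clock: 14.68
tcp_pos: [0.4333, 0.2339, 0.0436]
orientation: [0.123, 0.695, 0.697, 0.123]
wrist_force: [-0.1, 0.1, 0.0]
finger_gap: 0.028
grip_force: 0.0
```

Call:
nudge_tcp(deltas=[0,0.02,-0.1,0,0,0,0,0.05,-0.3,0,0,0,0,0.1,-0.6,0,0,0,0,0.2,-1,0,0,0,0,0.5,-1.5,0,0,0,0,0.8,-1.9,0.1,0,0,0,0.8,-1.9,0.25,0,0,0,0.8,-1.9,0.35,0,0])

```text
clock: 15.68
tcp_pos: [0.4441, 0.234, 0.2517]
orientation: [-0.0, 0.706, 0.708, 0.0]
wrist_force: [0.3, -0.6, 0.9]
finger_gap: 0.028
grip_force: 0.0
```

```bash
python3 -c "
from h import *
go(.553,.0085,.18,3.1416)
c=cam('top'); cv2.imwrite('pics/t6.png',cv2.resize(c['image'][100:250,90:390,::-1],(800,400)))"
```

```text
t15.7 tcp [0.4441 0.234  0.2517] F [ 0.3 -0.6  0.9] gap 0.028 grip 0.0 -> [-0.2259  0.1083  0.0715] [ 1.000e-03 -1.000e-03 -1.568e+00]
```

View pics/t6.png

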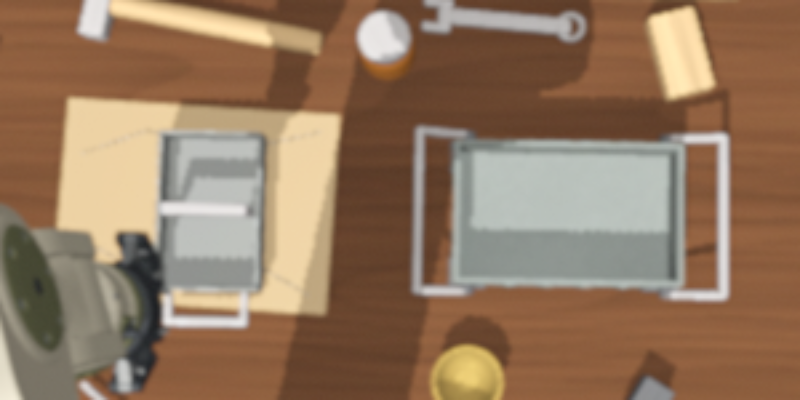

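The top view shows the tote flat on the paper and released. Its handle is at crop (206,209), its end bar at (206,322), and the bails are at columns 420 and 723. Next I'll take the left bail.

Call:
nudge_tcp(deltas=[-0.3,0.15,0,0,0,-0.188,-0.6,0.3,0,0,0,-0.376,-0.9,0.45,0,0,0,-0.56,-1.2,0.6,0.1,0,0,-0.75,-1.5,0.75,0.3,0,0,-0.94,-1.8,0.9,0.4,0,0,-1.13,-2.1,1,0.6,0,0,-1.32,-2.26,1.08,0.71,0,0,-1.5], aperture=0.028)

```text
clock: 16.73
tcp_pos: [0.5513, 0.0069, 0.1778]
orientation: [0.0, 0.033, 0.999, -0.0]
wrist_force: [-0.9, -0.3, 0.3]
finger_gap: 0.0279
grip_force: 0.0
```

Call:
nudge_tcp(deltas=[0,0,0,0,0,-0.068,0,0,0,0,0,-0.068])

```text
clock: 16.98
tcp_pos: [0.5514, 0.0081, 0.1786]
orientation: [0.0, 0.002, 1.0, -0.0]
wrist_force: [-0.4, -0.3, 1.0]
finger_gap: 0.0279
grip_force: 0.0
```

```bash
python3 -c "
from h import *
go(.553,.0085,.0795,3.1416)
T=cam('top');S=cam('side')
f=lambda u,v:un((u,v),2.667,(90,100))
print([plane(T,f(*p),z) for p,z in [((206,209),.071),((206,322),.042),((165,209),.071),((250,209),.071)]])
c=cam('wrist'); cv2.imwrite('pics/w7.png',c['image'][:,:,::-1])"
```

```text
t17.0 tcp [0.5514 0.0081 0.1786] F [-0.4 -0.3  1. ] gap 0.028 grip 0.0 -> [-0.0016  0.0005  0.0991] [-0.     0.001 -0.003]
[array([0.549 , 0.2294, 0.071 ]), array([0.4314, 0.2314, 0.042 ]), array([0.5481, 0.272 , 0.071 ]), array([0.55  , 0.1837, 0.071 ])]
```

View pics/w7.png

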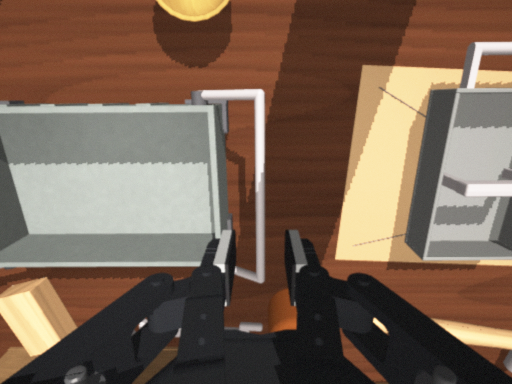

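The bar (column 261) is centred between the fingers. I'll descend, grip it and swing the bail in.

Units first: shifts go in units of 100 mm. So 0.099 m is 0.99, 0.08 m is 0.8.

Call:
nudge_tcp(deltas=[-0.01,0.005,0.4,0,0,0,-0.01,0.005,0.8,0,0,0,-0.01,0.005,0.99,0,0,0,-0.01,0.005,0.99,0,0,0])

```text
clock: 17.62
tcp_pos: [0.5513, 0.0092, 0.0781]
orientation: [-0.002, 0.001, 1.0, 0.0]
wrist_force: [-0.2, -0.0, -0.1]
finger_gap: 0.028
grip_force: 0.0
```

Call:
nudge_tcp(deltas=[0,0,0,0,0,0,0,0,0,0,0,0,0,0,0,0,0,0,0,0,0,0,0,0], aperture=0.004, grip_n=30)

```text
clock: 18.12
tcp_pos: [0.5535, 0.0086, 0.0802]
orientation: [0.001, 0.001, 1.0, -0.0]
wrist_force: [0.5, -0.1, 0.6]
finger_gap: 0.0065
grip_force: 29.4
```

Call:
nudge_tcp(deltas=[0,-0.05,-0.06,0,0,0,0,-0.1,-0.115,0,0,0,0,-0.17,-0.17,0,0,0,0,-0.24,-0.22,0,0,0,0,-0.33,-0.25,0,0,0,0,-0.41,-0.276,0,0,0,0,-0.5,-0.285,0,0,0,0,-0.59,-0.28,0,0,0])

```text
clock: 19.12
tcp_pos: [0.5538, -0.0496, 0.1101]
orientation: [0.002, 0.001, 1.0, 0.001]
wrist_force: [-1.6, 3.4, 12.8]
finger_gap: 0.0065
grip_force: 31.3
```

Call:
nudge_tcp(deltas=[0,-0.09,0.02,0,0,0,0,-0.175,0.05,0,0,0,0,-0.25,0.095,0,0,0,0,-0.325,0.15,0,0,0,0,-0.38,0.205,0,0,0,0,-0.425,0.26,0,0,0,0,-0.475,0.355,0,0,0,0,-0.485,0.39,0,0,0])

```text
clock: 20.12
tcp_pos: [0.5539, -0.0991, 0.07]
orientation: [0.002, 0.001, 1.0, 0.0]
wrist_force: [-3.1, 5.1, 35.1]
finger_gap: 0.0066
grip_force: 35.9
```

Call:
nudge_tcp(deltas=[0,0,-0.04,0,0,0,0,0,-0.04,0,0,0])

```text
clock: 20.38
tcp_pos: [0.5537, -0.0983, 0.0721]
orientation: [0.001, 0.001, 1.0, 0.001]
wrist_force: [7.0, 3.0, 1.0]
finger_gap: 0.0064
grip_force: 32.9
```

Call:
nudge_tcp(deltas=[0,0,0,0,0,0,0,0,0,0,0,0,0,0,-0.3,0,0,0,0,0,-0.7,0,0,0,0,-0.2,-1,0,0,0,0,-0.7,-1,0,0,0,0,-1.2,-1,0,0,0,0,-1.7,-1,0,0,0], aperture=0.028)

```text
clock: 21.38
tcp_pos: [0.5511, -0.27, 0.1717]
orientation: [-0.001, 0.001, 1.0, 0.0]
wrist_force: [1.0, -0.4, 0.0]
finger_gap: 0.0283
grip_force: 0.0
```

Call:
nudge_tcp(deltas=[0,-0.3,0,0,0,0,0,-0.4,0,0,0,0,0,-0.4,0,0,0,0])

```text
clock: 21.75
tcp_pos: [0.5513, -0.3087, 0.1716]
orientation: [-0.001, 0.002, 1.0, 0.001]
wrist_force: [-0.1, 0.3, 0.1]
finger_gap: 0.0279
grip_force: 0.0
```

```bash
python3 -c "
from h import *
go(.553,-.3114,.0655,3.1416)
c=cam('wrist'); cv2.imwrite('pics/w8.png',c['image'][:,:,::-1])"
```

```text
t21.8 tcp [ 0.5513 -0.3087  0.1716] F [-0.1  0.3  0.1] gap 0.028 grip 0.0 -> [-0.0019 -0.0028  0.1061] [ 0.001 -0.002 -0.003]
```

View pics/w8.png

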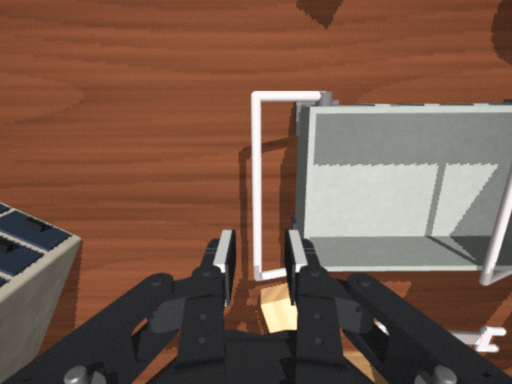

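The right bar (column ~258) is centred too. I've now used up my picture allowance and gone past it: 12 viewed against the limit of 10. From here I'll measure with code and force readings only.

Call:
nudge_tcp(deltas=[-0.01,-0.02,0.4,0,0,0,-0.01,-0.02,0.8,0,0,0,-0.01,-0.02,1.06,0,0,0,-0.01,-0.02,1.06,0,0,0])

```text
clock: 22.3
tcp_pos: [0.5514, -0.3079, 0.0641]
orientation: [-0.002, 0.0, 1.0, 0.002]
wrist_force: [0.8, -0.1, 1.3]
finger_gap: 0.0282
grip_force: 0.0
```

Call:
nudge_tcp(deltas=[0,0,0,0,0,0,0,0,0,0,0,0,0,0,0,0,0,0,0,0,0,0,0,0], aperture=0.004, grip_n=30)

```text
clock: 22.8
tcp_pos: [0.5537, -0.3115, 0.0676]
orientation: [0.001, 0.001, 1.0, -0.001]
wrist_force: [0.5, -2.1, 2.1]
finger_gap: 0.0067
grip_force: 29.5
```

Call:
nudge_tcp(deltas=[0,0.02,-0.06,0,0,0,0,0.05,-0.116,0,0,0,0,0.1,-0.19,0,0,0,0,0.16,-0.26,0,0,0,0,0.23,-0.32,0,0,0,0,0.3,-0.363,0,0,0,0,0.39,-0.4,0,0,0,0,0.47,-0.42,0,0,0])

```text
clock: 23.8
tcp_pos: [0.5538, -0.2667, 0.1115]
orientation: [0.001, 0.002, 1.0, -0.003]
wrist_force: [-1.7, -5.5, 6.4]
finger_gap: 0.0068
grip_force: 30.7
```

Call:
nudge_tcp(deltas=[0,0.09,-0.01,0,0,0,0,0.18,-0.005,0,0,0,0,0.27,0.02,0,0,0,0,0.35,0.045,0,0,0,0,0.43,0.09,0,0,0,0,0.5,0.145,0,0,0,0,0.555,0.2,0,0,0,0,0.6,0.255,0,0,0])

```text
clock: 24.8
tcp_pos: [0.5536, -0.204, 0.0825]
orientation: [0.0, 0.001, 1.0, -0.001]
wrist_force: [0.7, -5.3, 1.8]
finger_gap: 0.0068
grip_force: 32.3
```

Call:
nudge_tcp(deltas=[0,0.04,0.07,0,0,0,0,0.065,0.12,0,0,0,0,0.065,0.14,0,0,0])

```text
clock: 25.18
tcp_pos: [0.5538, -0.1989, 0.0727]
orientation: [0.001, 0.002, 1.0, -0.002]
wrist_force: [-10.5, -2.9, 38.4]
finger_gap: 0.0067
grip_force: 35.7
```

Call:
nudge_tcp(deltas=[0,0,-0.05,0,0,0,0,0,-0.05,0,0,0])

```text
clock: 25.42
tcp_pos: [0.5535, -0.1989, 0.0735]
orientation: [0.0, 0.002, 1.0, -0.001]
wrist_force: [1.9, -8.2, -3.6]
finger_gap: 0.0069
grip_force: 32.0
```

Call:
nudge_tcp(deltas=[0,0,0,0,0,0,0,0,0,0,0,0,0,0,-0.3,0,0,0,0,0,-0.7,0,0,0,0,0.3,-1.2,0,0,0,0,0.9,-1.2,0,0,0.18,0,1.5,-1.2,0,0,0.36,0,2.1,-1.2,0,0,0.54], aperture=0.028)

```text
clock: 26.42
tcp_pos: [0.5531, 0.0098, 0.1935]
orientation: [-0.001, 0.263, 0.965, 0.0]
wrist_force: [0.9, 0.6, -0.2]
finger_gap: 0.0282
grip_force: 0.0
```

Call:
nudge_tcp(deltas=[0,0,0,0,0,0])

```text
clock: 26.55
tcp_pos: [0.5527, 0.0118, 0.1934]
orientation: [-0.001, 0.257, 0.966, 0.001]
wrist_force: [-0.6, -0.2, -0.1]
finger_gap: 0.028
grip_force: 0.0
```

```bash
python3 -c "
from h import *
go(.550,.229,.16,1.59)"
```

```text
t26.6 tcp [0.5527 0.0118 0.1934] F [-0.6 -0.2 -0.1] gap 0.028 grip 0.0 -> [0.1102 0.1871 0.0338] [-1.000e-03 -3.000e-03  1.031e+00]
```

Call:
nudge_tcp(deltas=[0.2,0.3,0.3,0,0,0.17,0.4,0.65,0.34,0,0,0.35,0.6,1,0.34,0,0,0.53,0.8,1.35,0.34,0,0,0.7,1,1.7,0.34,0,0,0.88,1.1,1.87,0.34,0,0,1.03,1.1,1.87,0.34,0,0,1.03], aperture=0.06)

```text
clock: 27.42
tcp_pos: [0.5523, 0.2249, 0.1592]
orientation: [-0.0, 0.701, 0.714, -0.001]
wrist_force: [1.3, 0.0, 0.2]
finger_gap: 0.0599
grip_force: 0.0
```

```bash
python3 -c "
from h import *
go(.550,.229,.067,1.59)
T=cam('top');S=cam('side')
for c,n in((T,'top'),(S,'side')):
  for x in (.50,.53,.57,.60):
    P=np.array([[x,y,.069] for y in np.arange(-.25,-.05,.002)]); q=(c['R']@P.T+c['t'][:,None]); q=c['K']@q; uv=(q[:2]/q[2]).T.astype(np.float32)
    v=cv2.remap(c['image'],uv[None,:,0],uv[None,:,1],cv2.INTER_LINEAR)[0].mean(1)
    d=v-cv2.blur(v[:,None],(1,25))[:,0]; i=np.argsort(d)[::-1]; a=i[0]; b=[k for k in i if abs(k-a)>10][0]
    print(n,x,sorted([round(-.25+.002*a,3),round(-.25+.002*b,3)]))
"
```

```text
t27.4 tcp [0.5523 0.2249 0.1592] F [1.3 0.  0.2] gap 0.060 grip 0.0 -> [ 0.0042 -0.0021  0.0922] [-0.001  0.    -0.001]
top 0.5 [np.float64(-0.2), np.float64(-0.098)]
top 0.53 [np.float64(-0.198), np.float64(-0.098)]
top 0.57 [np.float64(-0.198), np.float64(-0.098)]
top 0.6 [np.float64(-0.198), np.float64(-0.098)]
side 0.5 [np.float64(-0.202), np.float64(-0.102)]
side 0.53 [np.float64(-0.204), np.float64(-0.104)]
side 0.57 [np.float64(-0.202), np.float64(-0.104)]
side 0.6 [np.float64(-0.202), np.float64(-0.102)]
```

Both bars sit at y ≈ -0.099 and -0.199, so both bails are fully in. Now I'll take the handle and lift slightly.

Call:
nudge_tcp(deltas=[0.03,-0.02,0.4,0,0,0,0.03,-0.02,0.75,0,0,0,0.03,-0.02,0.9,0,0,0,0.03,-0.02,0.92,0,0,0,0.03,-0.02,0.92,0,0,0])

```text
clock: 28.15
tcp_pos: [0.5517, 0.2271, 0.069]
orientation: [0.0, 0.702, 0.712, 0.001]
wrist_force: [0.2, 0.1, 0.2]
finger_gap: 0.0598
grip_force: 0.0
```

Call:
nudge_tcp(deltas=[0,0,0,0,0,0,0,0,0,0,0,0,0,0,0,0,0,0,0,0,0,0,0,0,0,0,0,0,0,0], aperture=0.004, grip_n=70)

```text
clock: 28.78
tcp_pos: [0.5508, 0.2275, 0.0687]
orientation: [0.0, 0.702, 0.712, 0.0]
wrist_force: [-1.8, 0.5, 6.2]
finger_gap: 0.0103
grip_force: 70.7
```

```bash
python3 -c "
from h import *
go(.550,.229,.067,1.59)"
```

```text
t28.8 tcp [0.5508 0.2275 0.0687] F [-1.8  0.5  6.2] gap 0.010 grip 70.7 -> [ 0.0015 -0.0008  0.0017] [ 0.001 -0.    -0.004]
```

Call:
nudge_tcp(deltas=[0,0,-0.03,0,0,0,0,0,-0.08,0,0,0,0,0,-0.15,0,0,0,0,0,-0.25,0,0,0,0,0,-0.25,0,0,0])

```text
clock: 29.4
tcp_pos: [0.5516, 0.2275, 0.0941]
orientation: [0.001, 0.702, 0.712, 0.001]
wrist_force: [0.6, -0.1, -3.7]
finger_gap: 0.0105
grip_force: 69.4
```

Call:
nudge_tcp(deltas=[0,0,-0.2,0,0,0,0,0,-0.5,0,0,0,0,0,-0.8,0,0,0,-0.1,0,-1.05,0,0,0,-0.3,0,-1.1,0,0,-0.05,-0.55,0,-1.1,0,0,-0.15,-0.85,0,-1.1,0,0,-0.28,-1.2,0,-1.1,0,0,-0.42])

```text
clock: 30.4
tcp_pos: [0.5523, 0.1066, 0.2028]
orientation: [0.0, 0.536, 0.844, 0.0]
wrist_force: [0.5, 0.5, -5.1]
finger_gap: 0.0108
grip_force: 69.5
```

Call:
nudge_tcp(deltas=[0,0,0,0,0,-0.05])

```text
clock: 30.52
tcp_pos: [0.5525, 0.105, 0.2028]
orientation: [0.0, 0.517, 0.856, -0.0]
wrist_force: [-0.2, 0.7, -3.7]
finger_gap: 0.0104
grip_force: 69.5
```

```bash
python3 -c "
from h import *
go(.553,-.149,.20,3.146)"
```

```text
t30.5 tcp [0.5525 0.105  0.2028] F [-0.2  0.7 -3.7] gap 0.010 grip 69.5 -> [-0.2251 -0.1177  0.003 ] [-1.000e-03  0.000e+00 -1.091e+00]
```

Call:
nudge_tcp(deltas=[-0.3,-0.15,0,0,0,-0.14,-0.6,-0.31,0,0,0,-0.28,-0.9,-0.47,0,0,0,-0.42,-1.2,-0.63,0,0,0,-0.56,-1.5,-0.78,0,0,0,-0.7,-1.8,-0.94,0,0,0,-0.84,-2.05,-1.07,0,0,0,-0.96,-2.2,-1.15,0,0,0,-1.05])

```text
clock: 31.52
tcp_pos: [0.5531, -0.1424, 0.2027]
orientation: [0.0, 0.017, 1.0, -0.0]
wrist_force: [0.4, 0.2, -3.7]
finger_gap: 0.0106
grip_force: 69.5
```

Call:
nudge_tcp(deltas=[-0.02,-0.03,0.1,0,0,-0.04,-0.02,-0.05,0.2,0,0,-0.04,-0.02,-0.05,0.3,0,0,-0.04,-0.02,-0.05,0.3,0,0,-0.04])

```text
clock: 32.02
tcp_pos: [0.5542, -0.1453, 0.1716]
orientation: [-0.001, -0.002, 1.0, 0.0]
wrist_force: [-0.3, -0.2, -4.0]
finger_gap: 0.0108
grip_force: 69.4
```

```bash
python3 -c "
from h import *
go(.553,-.149,.145,3.146)"
```

```text
t32.0 tcp [ 0.5542 -0.1453  0.1716] F [-0.3 -0.2 -4. ] gap 0.011 grip 69.4 -> [ 0.0011 -0.0037  0.0266] [ 0.001 -0.002 -0.   ]
```

Call:
nudge_tcp(deltas=[0.01,-0.037,0.06,0,0,0,0.01,-0.037,0.14,0,0,0,0.01,-0.037,0.21,0,0,0,0.01,-0.037,0.26,0,0,0,0.01,-0.037,0.26,0,0,0,0.01,-0.037,0.26,0,0,0])

```text
clock: 32.78
tcp_pos: [0.5542, -0.1498, 0.147]
orientation: [0.0, -0.002, 1.0, -0.0]
wrist_force: [-0.2, -0.4, -3.3]
finger_gap: 0.0103
grip_force: 69.4
```

```bash
python3 -c "
from h import *
go(.553,-.149,.1347,3.146)
T=cam('top'); cv2.imwrite('pics/t9.png',T['image'][:,:,::-1])"
```

```text
t32.8 tcp [ 0.5542 -0.1498  0.147 ] F [-0.2 -0.4 -3.3] gap 0.010 grip 69.4 -> [0.0012 0.0008 0.0123] [-0.     0.    -0.001]
```

Call:
nudge_tcp(deltas=[0,0.005,0.02,0,0,0,0,0.005,0.04,0,0,0,0,0.005,0.06,0,0,0,0,0.005,0.075,0,0,0,0,0.005,0.085,0,0,0,0,0.005,0.09,0,0,0])

```text
clock: 33.58
tcp_pos: [0.554, -0.1492, 0.1378]
orientation: [-0.0, -0.002, 1.0, -0.0]
wrist_force: [0.2, -0.3, -4.1]
finger_gap: 0.0107
grip_force: 69.5
```

Call:
nudge_tcp(deltas=[0,0,0.01,0,0,0,0,0,0.02,0,0,0,0,0,0.025,0,0,0,0,0,0.03,0,0,0,0,0,0.03,0,0,0])

```text
clock: 34.2
tcp_pos: [0.5543, -0.1494, 0.1356]
orientation: [0.001, -0.002, 1.0, -0.0]
wrist_force: [-1.9, -0.6, 3.8]
finger_gap: 0.0104
grip_force: 70.5
```

There was no contact at TCP z 0.138, below the 0.141 where a skid would stand on a bar, and contact came at 0.1356. So the grooves are over the bars. I'll release and back away.

Call:
nudge_tcp(deltas=[0,0,0,0,0,0,0,0,0,0,0,0,0,0,0,0,0,0,0,0,0,0,0,0], aperture=0.045)

```text
clock: 34.7
tcp_pos: [0.554, -0.1492, 0.1347]
orientation: [-0.0, -0.002, 1.0, 0.0]
wrist_force: [0.1, -0.2, 1.1]
finger_gap: 0.0449
grip_force: 0.0
```

Call:
nudge_tcp(deltas=[0,0,-0.1,0,0,0,0,0,-0.3,0,0,0,0,0,-0.6,0,0,0,0,0,-1,0,0,0,0.6,0,-1.3,0,0,0,1.2,0,-1.3,0,0,0,1.6,0,-1.3,0,0,0,1.6,0,-1.3,0,0,0])

```text
clock: 35.7
tcp_pos: [0.3918, -0.1494, 0.266]
orientation: [0.0, -0.001, 1.0, -0.0]
wrist_force: [0.2, 0.1, 0.2]
finger_gap: 0.045
grip_force: 0.0
```

```bash
python3 - <<'E'
from h import *
go(.55,-.149,.2)
T=cam('top');S=cam('side')
# end/handle check: bright bars in each view at handle-top height, along y through x=.553
for c,n in((T,'top'),(S,'side')):
    for x,z in((.54,.137),(.565,.137)):
        P=np.array([[x,y,z] for y in np.arange(-.25,-.05,.002)]); q=c['K']@(c['R']@P.T+c['t'][:,None]); uv=(q[:2]/q[2]).T.astype(np.float32)
        v=cv2.remap(c['image'],uv[None,:,0],uv[None,:,1],cv2.INTER_LINEAR)[0].mean(1); d=v-cv2.blur(v[:,None],(1,25))[:,0]
        d=np.where(d>0.5*d.max(),d,0); print(n,x,'peak y %.4f'%(-.25+.002*d.argmax()), np.round(v[38:64:2]))
E
```

```text
t35.7 tcp [ 0.3918 -0.1494  0.266 ] F [0.2 0.1 0.2] gap 0.045 grip 0.0 -> [-1.581e-01  1.000e-04  6.610e-02] [0. 0. 0.]
top 0.54 peak y -0.2320 [194. 190. 173. 162. 160. 168. 184. 180. 178. 189. 193. 193. 193.]
top 0.565 peak y -0.2360 [181. 157. 149. 149. 150. 168. 185. 176. 171. 186. 191. 192. 193.]
side 0.54 peak y -0.2260 [ 92.  93.  90.  91. 121. 187. 190. 180. 142. 123. 122. 148. 199.]
side 0.565 peak y -0.2260 [ 92.  91.  88.  93. 182. 184. 188. 180. 127. 123. 124. 153. 144.]
```

The handle shows at y ≈ -0.15 at its seated height in both views. Handing in.

Call:
nudge_tcp(deltas=[0,0,0,0,0,0,0,0,0,0,0,0,0,0,0,0,0,0,0,0,0,0,0,0], lines="1,1")

```text
clock: 36.3
```

```bash
python3 -c "
from workcell import env
print(env.hand_in())"
```

```text
the job is handed in; nothing more can be done
None
```

The job is handed in at 36.3 s with both bails fully in and the tote released, its grooves over the bars by contact height and camera check (no verdict was returned); I viewed 12 pictures, two over the limit of 10.

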